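Zero the turbidity meter

TASK

Before the next culture is read, turn the bar knob on the turbidity meter back until its white pointer line points at the zero mark, the one long, thick tick on the dial, then let go of it. Do not turn the round knob of the magnetic stirrer that stands beside it.

Things in the scene. Friction and masses are not known exactly. Their poses are not given: they have to be found in the camera images.
- meter: Turbidity meter, fixed, left or right of the stirrer: grey box 220 (x) by 170 (y) by 70 mm high, white dial (104 mm across) on top, display and short capped tube (top 108 mm above bench) beyond it. Origin: centre of underside; z up; x runs from dial to display. Dial centre at (-40, 0, 70) mm; zero mark (only thick tick, 16 by 7 mm) lies from there towards +x, 34 to 50 mm out.
- zero_knob (a joint): Angle of the meter's knob in rad: 0 when the pointer is at the zero mark, growing as the knob turns clockwise seen from above. It starts between 0.7 and 1.4, so it must be turned anticlockwise. It goes on past zero: stops at -1.0 and 2.0. Light friction (0.04 N m) keeps it where it is left.
- knob_grip (a point): Grip point of the meter's black knob, on its upright axis, 100 mm above the bench. A round skirt (60 mm across, 5 mm thick) carries a bar 56 mm long, 16 wide, 36 high; this point is 13 mm below the bar's top, 23 mm above the skirt. It turns with the knob: x points along the bar where the pointer (white line from centre to one end, and down that end) points; y across the bar; z up.
- stir_mark (a point): Outer end of the white line on the stirrer's small round black knob (40 mm across, 18 high), 18 mm from its axis, 79 mm above the bench. It turns easily; leave it alone. The magnetic stirrer is a white box 230 by 160 by 60 mm, fixed, with a round white plate (136 mm across) on which a glass beaker stands, its rim 161 mm above the bench.

How it is judged (in metres and radians):
At the end, for the whole second after the job is handed in: The meter's knob is at rest with its pointer within 10 degrees (0.175 rad) of the zero mark, either side (value of joint zero_knob between -0.175 and 0.175 rad and velocity of joint zero_knob between -0.05 and 0.05 rad/s); the robot touches nothing.
It fails at once if the stirrer's round knob was turned (the end of its white line moved more than 6 mm, about 19 degrees) (distance of stir_mark from where it was at the start of the episode above 0.006 m).
It also fails if it takes over 32 s, if anything falls off the work surface, if the arm or the gripper's body presses on something with over 40 N, if the wrist force passes 120 N, or if a joint passes its speed limit or range.

ROBOT

A 6-joint arm with a two-finger parallel gripper is mounted at the origin on the work surface. World frame = base frame: x ahead of the robot, y to its left, z up, the work surface at z = 0. Lengths are in mm, angles in rad, forces in N, time in s.
With the tool pointing down it reaches from about 350 to 875 mm from the base axis. Payload 4.2 kg.
Tool frame: the origin (TCP) lies between the finger pads; the fingertips stand 8 mm ahead of it and the grasp point (between the pads) lies 11 mm behind it; z points along the fingers, y is the line along which they close (so a half turn about z gives the same grasp; the last joint's range is limited). The gripper opens to 85 mm and grips with 20 to 120 N. Pads are 22 mm wide; open, the fingers measure 114 mm over their backs; the gripper's body (76 mm by 85 mm) begins 54 mm behind the grasp point. The pads swing forward as they close: fully open they stand 13 mm farther back than shut.
Start: joints at [-0.916, 0.385, 0.008, 0, -1.194, -0.259], TCP at [240.98, -576.652, 239.312] pointing down, gripper open.
Joint ranges: [-3.14, 3.14], [-1.21, 2.06], [-1.07, 1.41], [-3.16, 2.05], [-2.99, -0.16], [-3.1, 3.1]. Speed limits (rad/s): [2.79, 2.79, 3.14, 3.14, 3.14, 3.14].

INTERFACE

Orientations are given as a unit quaternion [w, x, y, z].
In Python, from workcell import r gives the robot as it stands. The module is installed in compiled form; this text tells all that it offers.
- The arm moves only by the shell command python3 -m handwheel 'ROWS' [FORCE]. ROWS is JSON, one flat list of numbers, 7 for each row, row after row: the finger opening in mm, from 0 to 85.4, then the shift along the tool's x, y, z in mm, then the turn, a rotation vector about the tool's x, y, z in rad. In form: [grip, dx, dy, dz, ax, ay, az, grip, dx, dy, dz, ax, ay, az, ...]. A call has 1 to 20 rows; each row shifts and turns the commanded pose from where the row before left it, along the tool's axes as they then stand; what a row does not reach is not made up. A row lasts 1/8 s, in which the tool goes at most 62.5 mm and 10.7 degrees, less where a joint would pass 70% of its speed; a pose out of reach is approached as far as the arm can. A call with a gripper value outside its range is refused whole. The fingers move at their own pace and stop on an object; FORCE is the grip in N (left out, the last holds). Time passes only in rows, so rows that do not move let the fingers close. It gives the time, the measured TCP pose, the force, the opening and the grip force at its end, in the units of the state.
- r.state(): the state, without advancing time (a new reading comes with each control period).
- r.get_image(name): name is "side" or "top"; returns a dict with "image" (384x512x3 uint8, red, green, blue), "intrinsics" (3x3 intrinsics, pixels), "pose" (4x4, takes a point from camera to world coordinates). Camera axes: x right, y up, looking along -z (the intrinsics and any distortion apply to the point x, -y, -z); pixel columns grow to the right and rows downward; lengths in mm; the calibration is good to about 2 mm. A picture is of the moment at which its call begins. There is no depth.
- r.close_job(): hands the job in; it is judged then, once.
Trained networks look in a picture, given as the dict that the camera call returned (one of the last four; its "shot" number tells which), for a name from the list of things; names that differ only in an ending like _2 or _b are one class to them, and where a whole thing is asked for, a point or a joint stands for the part that bears it (a point fixed in the world has none). Each returns a list of dicts, best first, with "p" (0 to 1); they miss things now and then, are a little off and sometimes report something else, mostly with a low value. They report only what shows in the picture. A call takes as long as a camera call.
- r.regions_of(query, picture): "region" (384x512 bool, what is visible of it) and "position" ([column, row] in pixels, amid what is visible of it).
- r.landmark_of(query, picture): "position" ([column, row] in pixels: a listed point, or the origin of a listed thing).
The state is a dict: "time_s": time; "joints": joint angles; "dq": joint speeds; "joint_torque": joint torques, N m; "tool_pos": TCP position; "tcp_rot": TCP orientation; "wrist_force": force on the tool from outside, world axes, zero at the start; "ft_torque": the same for the moment, N m; "opening": opening from 0.0 (shut) to 1.0 (fully open); "grasp_force": force on a finger pad.
Only numpy, scipy, OpenCV 4.12 (cv2) and the standard library are available. Lean on these libraries where they do the work, as an engineer would, in place of code of your own. Each camera call takes 0.05 s, during which the arm holds its last target. There are 200 camera calls.

## Working session

There is one attempt and no reset: what is moved stays moved. The work goes in short steps, Python scripts to look and compute and a shell command to move; the robot and the scene stay as the last step left them, time stands still between calls to the robot, and variables do not carry over. Pictures are saved under pics/ and viewed, at most 10 in all, crops included, and the job is handed in when it is done.

```bash
mkdir -p pics
cat > h.py <<'E'
import numpy as np, cv2
from workcell import r
def ray(pic,px):
    K=np.array(pic["intrinsics"]);T=np.array(pic["pose"])
    d=np.linalg.inv(K)@[px[0],px[1],1]; d=T[:3,:3]@(d*[1,-1,-1]); return T[:3,3],d/np.linalg.norm(d)
def onz(pic,px,z):
    o,d=ray(pic,px); return o+d*(z-o[2])/d[2]
E
python3 - <<'E'
from h import *
s=r.state(); print(s['time_s'],s['tool_pos'],s['tcp_rot'],s['opening'])
P={}
for n in("top","side"):
    p=r.get_image(n);P[n]=p
    print(n,p["shot"],[k for k in p],np.round(p["pose"],2).tolist())
    for q,z in(("knob_grip",100),("stir_mark",79),("meter",0)):
        for l in r.landmark_of(q,p)[:2]: print(q,round(l["p"],2),np.round(l["position"],1),np.round(onz(p,l["position"],z),1))
im=[cv2.cvtColor(P[n]["image"],cv2.COLOR_RGB2BGR) for n in P]
cv2.imwrite("pics/a.png",cv2.resize(np.hstack(im),(800,300)))
cv2.imwrite("pics/top.png",im[0])
E
```

```text
0.0 [ 240.7790585  -576.17004808  238.23995334] [-2.39574634e-04 -1.96524637e-01  9.80498328e-01  1.01922672e-03] 1.0007203894388281
top 1 ['image', 'intrinsics', 'pose', 'shot'] [[-0.06, 0.98, -0.2, 397.06], [-1.0, -0.06, 0.01, -17.01], [-0.0, 0.2, 0.98, 862.55], [0.0, 0.0, 0.0, 1.0]]
knob_grip 0.67 [352.1 183.5] [ 551.6 -205.3  100. ]
stir_mark 0.72 [144.5 213.5] [522.6 196.1  79. ]
meter 0.67 [349.  175.3] [ 590.4 -225.3    0. ]
side 2 ['image', 'intrinsics', 'pose', 'shot'] [[0.84, 0.33, -0.44, 264.37], [-0.55, 0.47, -0.69, -448.13], [-0.02, 0.82, 0.57, 458.88], [0.0, 0.0, 0.0, 1.0]]
knob_grip 0.61 [345.8 263.2] [ 552.7 -208.1  100. ]
stir_mark 0.63 [200.8 161. ] [531.6 197.2  79. ]
meter 0.59 [361.4 306.7] [ 587.4 -221.5    0. ]
```

View pics/a.png

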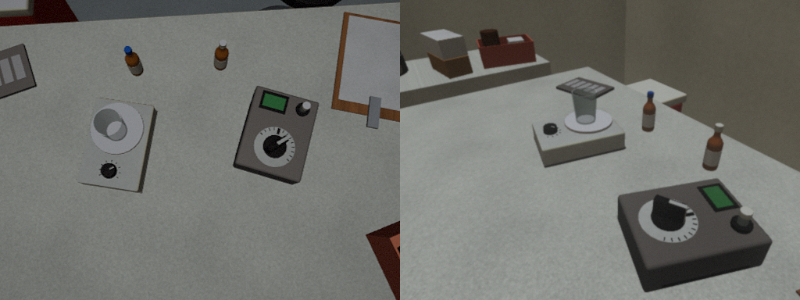

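The top view shows the meter at right (dial near pixel 352,188) and the stirrer at left, 400 mm away. The pointer is rotated clockwise from zero. I'll rectify the dial and the bar top to measure the angles.

```bash
cat >> h.py <<'E'
def rect(pic,c,z,half,n):
    K=np.array(pic["intrinsics"]);T=np.array(pic["pose"])
    g=np.linspace(half,-half,n)
    X,Y=np.meshgrid(c[0]+g,c[1]+g,indexing="ij")  # rows: +x up, cols: +y left
    P=np.stack([X,Y,np.full_like(X,z)],-1)-T[:3,3]
    q=(P@T[:3,:3])*[1,-1,-1]; q=q@K.T; m=(q[...,:2]/q[...,2:]).astype(np.float32)
    return cv2.cvtColor(cv2.remap(pic["image"],m[...,0],m[...,1],cv2.INTER_CUBIC),cv2.COLOR_RGB2BGR)
E
python3 - <<'E'
from h import *
p=r.get_image("top"); s=r.get_image("side"); c=[552,-206]
tiles=[rect(p,c,70,60,400),rect(p,c,113,60,400),rect(s,c,70,60,400),rect(s,c,113,60,400)]
a=np.vstack([np.hstack(tiles[:2]),np.hstack(tiles[2:])])
cv2.imwrite("pics/b.png",cv2.resize(a,(600,600)))
E
```

```text
(no output)
```

View pics/b.png

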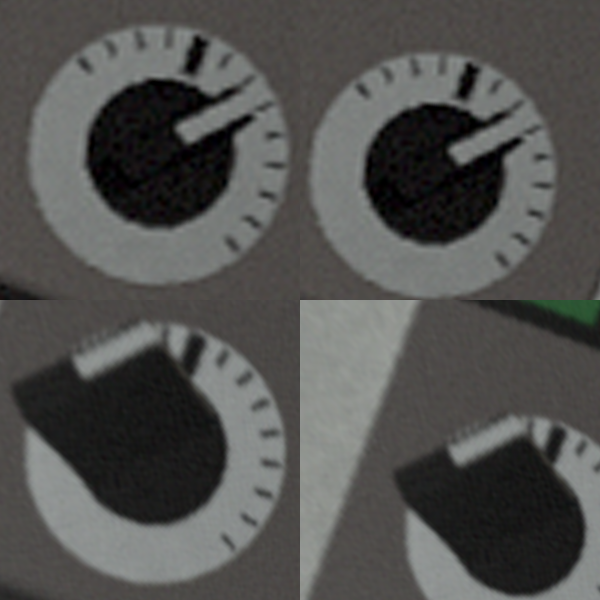

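The rectified top tiles put the dial centre at about (550.5, -209). The thick tick lies at yaw ≈ -21° and the white pointer at ≈ -65°, so the knob is at ≈ 0.77 rad. I'll go above it, with the tool's y across the bar (yaw 205°).

```bash
python3 -m handwheel '[45,-42.7,22,0,0,0,0,45,-42.7,22,0,0,0,0,45,-42.7,22,0,0,0,0,45,-42.7,22,0,0,0,0,45,-42.7,22,0,0,0,0,45,-42.7,22,0,0,0,0,45,-42.7,22,0,0,0,0,45,-42.7,22,0,0,0,0,45,-42.7,22,0,0,0,0,45,-42.7,22,0,0,0,0,45,0,0,0,0,0,-0.161,45,0,0,0,0,0,-0.161,45,0,0,0,0,0,-0.161,45,0,0,0,0,0,-0.161,45,0,0,0,0,0,-0.161,45,0,0,0,0,0,-0.161,45,0,0,0,0,0,-0.161,45,0,0,0,0,0,-0.161,45,0,0,0,0,0,-0.161,45,0,0,0,0,0,-0.161]' 30
python3 -m handwheel '[45,0,0,35,0,0,0,45,0,0,35,0,0,0,45,0,0,0,0,0,0,45,0,0,0,0,0,0]'
python3 - <<'E'
from h import *
from scipy.spatial.transform import Rotation as R
s=r.state(); M=R.from_quat(np.roll(s['tcp_rot'],-1)).as_matrix()
print(s['tool_pos'],np.round(M,3).tolist(),s['opening'],s['joints'])
print("tool shift to axis",M.T@(np.array([550.5,-208.8,91])-s['tool_pos']), "yaw_y",np.degrees(np.arctan2(M[1,1],M[0,1])))
p=r.get_image("side"); q=r.get_image("top")
a=p["image"][150:384,200:512];b=q["image"][80:314,200:512]
cv2.imwrite("pics/c.png",cv2.resize(cv2.cvtColor(np.hstack([a,b]),cv2.COLOR_RGB2BGR),(800,300)))
E
```

```text
time_s: 3.0
tool_pos: [550.1, -209.0, 239.4]
tcp_rot: [-0.0, 0.844, -0.536, 0.0]
wrist_force: [0.4, 0.9, 0.6]
opening: 0.528
grasp_force: 0.0
time_s: 3.5
tool_pos: [551.1, -209.4, 170.8]
tcp_rot: [-0.0, 0.843, -0.538, 0.001]
wrist_force: [0.6, 0.3, 0.6]
opening: 0.525
grasp_force: 0.0
[ 551.13137688 -209.35875271  170.77882426] [[0.422, -0.907, 0.002], [-0.907, -0.422, -0.001], [0.002, -0.001, -1.0]] 0.5246825515627473 [-8.81217461e-02  3.80455269e-01 -1.81529532e-01  9.91192309e-04
 -1.00661956e+00  5.23114717e-01]
tool shift to axis [-0.91827837  0.45474911 79.77669841] yaw_y -155.04634667405065
```

View pics/c.png

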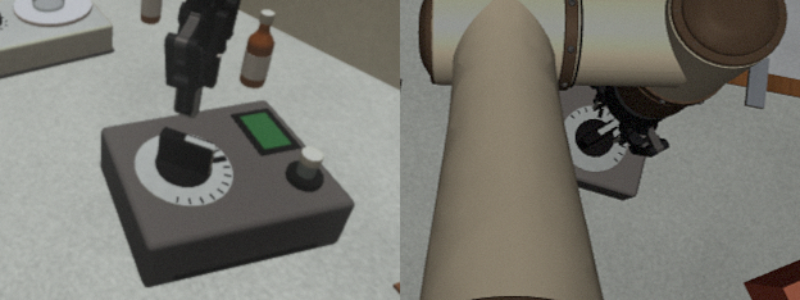

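Side crop: the fingers stand straight above the knob bar (about 185,105 over 185,150) and nothing is in the way. Next I descend, then close.

```bash
python3 -m handwheel '[45,-0.5,0.3,20,0,0,0,45,0,0,20,0,0,0,45,0,0,20,0,0,0,45,0,0,18,0,0,0,45,0,0,0,0,0,0]' 30
python3 -m handwheel '[8,0,0,0,0,0,0,8,0,0,0,0,0,0,8,0,0,0,0,0,0,8,0,0,0,0,0,0,8,0,0,0,0,0,0,8,0,0,0,0,0,0]' 30
```

```text
time_s: 4.22
tool_pos: [549.5, -208.7, 91.3]
tcp_rot: [0.0, 0.843, -0.538, -0.0]
wrist_force: [0.0, -0.5, -0.4]
opening: 0.529
grasp_force: 0.0
time_s: 4.97
tool_pos: [549.1, -209.3, 92.9]
tcp_rot: [0.0, 0.843, -0.538, 0.0]
wrist_force: [-4.3, -1.7, 6.6]
opening: 0.177
grasp_force: 30.8
```

```bash
python3 -m handwheel '[8,0,0,0,0,0,-0.11,8,0,0,0,0,0,-0.11,8,0,0,0,0,0,-0.11,8,0,0,0,0,0,-0.11,8,0,0,0,0,0,-0.11,8,0,0,0,0,0,-0.11,8,0,0,0,0,0,-0.11,8,0,0,0,0,0,0,8,0,0,0,0,0,0]'
python3 -m handwheel '[45,0,0,0,0,0,0,45,0,0,0,0,0,0,45,0,0,0,0,0,0,45,0,0,0,0,0,0,45,0,0,-30,0,0,0,45,0,0,-40,0,0,0,45,0,0,-40,0,0,0,45,0,0,-40,0,0,0,45,0,0,0,0,0,0]'
python3 - <<'E'
from h import *
p=r.get_image("side"); q=r.get_image("top"); c=[550.5,-208.8]
a=rect(p,c,70,60,400);b=rect(p,c,113,60,400);d=cv2.cvtColor(q["image"],cv2.COLOR_RGB2BGR)[100:300,250:450]
cv2.imwrite("pics/d.png",cv2.resize(np.hstack([a,b,cv2.resize(d,(400,400))]),(798,266)))
E
```

```text
time_s: 6.1
tool_pos: [549.2, -209.1, 92.9]
tcp_rot: [0.0, 0.983, -0.182, -0.0]
wrist_force: [-4.3, -0.8, 7.0]
opening: 0.179
grasp_force: 30.8
time_s: 7.22
tool_pos: [551.6, -209.1, 245.4]
tcp_rot: [0.0, 0.983, -0.182, 0.004]
wrist_force: [0.8, 0.2, -0.5]
opening: 0.529
grasp_force: 0.0
```

View pics/d.png

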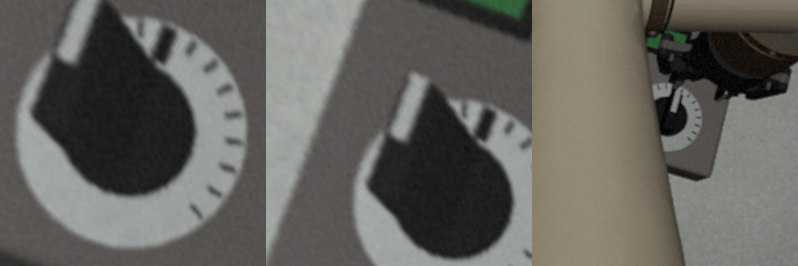

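The white pointer line lies at about -17° to -21°. The thick tick is at -20.8° and the tool turned the bar to -21.0°, so the knob is within tolerance. The gripper is clear and nothing touched the stirrer.

```bash
python3 -c "
from workcell import r
print(r.close_job())"
```

```text
the job is handed in; nothing more can be done
None
```

I turned the meter's knob back about 44° to the zero mark (within about 4° by camera, limit 10°) and let go; the stirrer was not touched, and the job was handed in at about 7 s (the hand-in gave no verdict).

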